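# Square up a leaning sensor post on the canning machine's base plate and hold it

### The arm

A 6-joint arm with a two-finger parallel gripper is mounted at the origin on the work surface. World frame = base frame: x ahead of the robot, y to its left, z up, the work surface at z = 0. Lengths are in m, angles in rad, forces in N, time in s.
With the tool pointing down it reaches from about 0.3 to 0.875 m from the base axis. Payload 6.4 kg.
Tool frame: the origin (TCP) lies between the finger pads; the fingertips stand ahead of it and the grasp point (between the pads) lies 8 mm behind it (arm.tcp_to_tips is the z of the fingertips in the tool frame, in m); z points along the fingers, y is the line along which they close (so a half turn about z gives the same grasp; the last joint's range is limited). The gripper opens to 88 mm and grips with 3 to 60 N. Pads are 18 mm wide; open, the fingers measure 123 mm over their backs; the gripper's body (75 mm by 187 mm) begins 45 mm behind the grasp point.
Start: joints at [1.09, 0.181, 1.607, -0, 1.354, -0.206], TCP at [0.156, 0.553, 0.25] pointing down, gripper open.
Joint ranges: [-2.99, 2.99], [-0.89, 2.07], [0.3, 2.58], [-1.14, 4.28], [0, 2.63], [-3.12, 3.12]. Speed limits (rad/s): [2.57, 2.57, 3.01, 3.14, 3.14, 3.14].

### API

Orientations are given as a rotation vector (axis times angle).
In Python, from station import readout, get_image, ticket, arm gives the robot as it stands. The module is installed in compiled form; this text tells all that it offers.
- The arm moves only by the tool drive_tool, never from a script. Its argument "motion" is a list of rows, each an object with "xyz": the shift along the tool's x, y, z in mm, a list of three; "turn": the turn, a rotation vector about the tool's x, y, z in degrees, a list of three; "claw": the closure in counts, from 0 (fully open) to 255 (shut). In form: [{"xyz": [x, y, z], "turn": [ax, ay, az], "claw": claw}, ...]. A call has 1 to 20 rows; each row is the pose to reach, as a shift and turn from the pose commanded when the call began, along the tool's axes at that moment; what a row does not reach only later rows make up. A row lasts 1/8 s, in which the tool goes at most 62.5 mm and 10.7 degrees, less where a joint would pass 70% of its speed; a pose out of reach is approached as far as the arm can. A call with a gripper value outside its range is refused whole. The fingers move at their own pace and stop on an object; "grip_force" is the grip in N (left out, the last holds). Time passes only in rows, so rows that repeat a pose let the fingers close. It gives the time, the measured TCP pose, the force, the opening and the grip force at its end, in the units of the state.
- readout.observe(): the state, without advancing time (a new reading comes with each control period).
- get_image(name): name is "scene" or "top" or "wrist"; returns a dict with "img" (420x560x3 uint8, red, green, blue), "fx", "fy", "cx", "cy" (pixels), "D" ([k1, k2, p1, p2, k3] as OpenCV has them; the pictures are not rectified), "extrinsics" (4x4, takes a point from world to camera coordinates). Camera axes: x right, y down, z forward; pixel columns grow to the right and rows downward; lengths in m; the calibration is good to about 2 mm. A picture is of the moment at which its call begins. There is no depth.
- ticket.finish_job(): hands the job in; it is judged then, once.
The state is a dict: "time_s": time; "q": joint angles; "joint_vel": joint speeds; "joint_torque": joint torques, N m; "ee_pos": TCP position; "eef_rot": TCP orientation; "ft_force": force on the tool from outside, world axes, zero at the start; "moment": the same for the moment, N m; "width": finger opening in m; "grasp_force": force on a finger pad.
Only numpy, scipy, OpenCV 4.12 (cv2) and the standard library are available. Lean on these libraries where they do the work, as an engineer would, in place of code of your own. Each camera call takes 0.05 s, during which the arm holds its last target. There are 200 camera calls.

### The job

The sensor post on the aluminium base plate leans on its one snug bolt: take the engineer's square by its stock, stand it on the plate and slide it into the corner, pushing the post upright, until the stock lies flat on the plate and the blade's back edge lies flush up the middle of the post's face. Finish while still gripping the square, seated flat on the plate and pressed firmly against the post, so that the bolt can be tightened. Leave the tools, bolts and can round about undisturbed.

Things in the scene. Friction and masses are not known exactly. Their poses are not given: they have to be found in the camera images.
- square: steel engineer's square, 0.5 kg, standing on its stock. Stock: dark bar 110 long (y), 18 thick (x), 28 mm high. Blade 3 mm thick, 24 wide, mid-thickness, rises at the +y end to z = 130. Origin: centre of stock's underside; y to the blade end, z up. Blade's back edge and stock's end are one plane at y = +55; blade's inner edge y = +31. Grip the stock's free end (y -55 to 0) from above across x
- heel (a point): on the square: outer corner at the bottom of the stock's blade end (body x 0, y +55, z 0 mm); axes as square
- toe (a point): on the square: bottom of the stock's free end (body x 0, y -55, z 0 mm); axes as square
- blade_tip (a point): on the square: top of the blade's back edge (body x 0, y +55, z 130 mm); axes as square
- base_plate: aluminium base plate, fixed on the bench, 280 (x) by 340 (y) by 15 mm thick; origin at the centre of its underside, top at z = 15 mm. On it a round can lifter (84 mm across, 16 high) round x +85, y -95 mm and a low guide (16 x 140, 26 mm high) round x +118, y +75 mm; the strip in front of the post is clear
- post_foot: fork-shaped aluminium foot screwed to the plate; origin on the plate's top under the post's pivot bolt; axes parallel to the plate's. Cheeks 46 mm high stand either side of the post, 4 mm behind its front face; 117 mm wide (x) at the 10 mm high flange, 71 mm over the bolt heads
- corner (a point): fixed point on the plate's top where the middle of the post's front face meets the plate when the post is square (10 mm in -y from the post_foot origin). x runs along the corner, y points into the post, z up. When done the square's heel is here and its y axis lies along this y
- post (a joint): lean of the post, rad: 0 = square to the plate, positive = leaning over the plate towards the square (-y of point corner); starts at 0.05 to 0.13. Aluminium bar 40 wide (x), 20 thick (y), top 185 mm above the plate, sensor on its back; turns on a bolt along x, 25 mm above the plate, 10 mm behind its front face. Bolt friction 0.2 N m (2 N at the blade's tip), no spring: stays where pushed
- post_top (a point): on the post: middle of the top edge of its front face, 185 mm above the plate when square; axes turn with the post
- hex_key: bystander: L-shaped 6 mm hex key lying on the base plate, 106 x 34 mm; origin near the middle of its long arm, underside
- bolt_a: bystander: cap screw standing on its head on the base plate, 16 mm across, 38 mm high; origin at the middle of its underside
- bolt_b: bystander: a second such cap screw on the base plate
- screwdriver: bystander: screwdriver lying on the bench, about 200 mm long, under 35 mm high; origin under its middle, x towards the tip
- wrench: bystander: steel wrench lying flat on the bench, about 180 mm long; origin under its middle, x along it
- can: bystander: plain aluminium drinks can standing on the bench, 66 mm across, 122 mm high; origin at the middle of its underside
- mallet: bystander: rubber-headed hammer with wooden handle lying on the bench, about 260 mm long; origin under its middle, x towards the head
- caliper: bystander: caliper lying flat on the bench, 200 mm long, 12 mm high; origin under the middle of its beam, which runs along y

How it is judged:
At the end, for the whole second after the job is handed in: Post within 1 deg of square; square upright (1.1 deg) and facing it (3.4 deg), stock flat on the plate (1.5 mm), heel and blade tip within 2.5 mm of the square face plane and 18 mm of its middle; over 2 N on plate and on post; fingers gripping; at rest (angle between square's own z axis and vertical below 0.02 rad and angle between the y axis of square and the y axis of corner, either way round below 0.06 rad and x of heel in the frame of corner between -0.018 and 0.018 m and y of heel in the frame of corner between -0.0025 and 0.002 m and x of blade_tip in the frame of corner between -0.018 and 0.018 m and y of blade_tip in the frame of corner between -0.0025 and 0.002 m and z of heel in the frame of corner between -0.002 and 0.0015 m and z of toe in the frame of corner between -0.002 and 0.0015 m and value of joint post between -0.0175 and 0.0175 rad and contact force between square and base_plate above 2 N and contact force between square and post above 2 N and contact force between the fingers and square above 4 N and linear speed of square below 0.01 m/s and velocity of joint post between -0.03 and 0.03 rad/s); the arm keeps its last pose, push and grip.
It fails at once if a loose tool, bolt or the can is disturbed (moved over 25 mm) (distance of any of hex_key, bolt_a, bolt_b, screwdriver, wrench, can, mallet, caliper from where it was at the start of the episode above 0.025 m).
It also fails if it takes over 40 s, if anything falls off the work surface, if the arm or the gripper's body presses on something with over 40 N, if the wrist force passes 120 N, or if a joint passes its speed limit or range.

## Working session

There is one attempt and no reset: what is moved stays moved. The work goes in short steps, Python scripts to look and compute and a tool call to move; the robot and the scene stay as the last step left them, time stands still between calls to the robot, and variables do not carry over. Pictures are saved under pics/ and viewed, at most 10 in all, crops included, and the job is handed in when it is done.

Besides the shell and the picture viewer there is one more tool, called after "Emit:" by a JSON object that holds its "fn" and its "kwargs". drive_tool: Moves the arm, as the interface text tells. Its arguments: {"type":"object","properties":{"motion":{"type":"array"},"grip_force":{"type":"number"}},"required":["motion"]}

```bash
mkdir -p pics; cat > h.py <<'E'
import numpy as np, cv2
from scipy.spatial.transform import Rotation as R
from station import readout, get_image, ticket, arm
def shot(n,f=None):
    d=get_image(n); d['K']=np.array([[d['fx'],0,d['cx']],[0,d['fy'],d['cy']],[0,0,1]]); d['D']=np.array(d['D'],float)
    d['T']=np.array(d['extrinsics'])
    if f: cv2.imwrite('pics/'+f,cv2.cvtColor(d['img'],cv2.COLOR_RGB2BGR)); np.savez('pics/'+f[:-4]+'.npz',K=d['K'],D=d['D'],T=d['T'],img=d['img'])
    return d
def load(f): return dict(np.load('pics/'+f+'.npz'))
def ray(d,uv):
    p=cv2.undistortPoints(np.array(uv,float).reshape(-1,1,2),d['K'],d['D']).reshape(-1,2)
    v=np.c_[p,np.ones(len(p))]@d['T'][:3,:3]; c=-d['T'][:3,:3].T@d['T'][:3,3]; return c,v
def onz(d,uv,z):
    c,v=ray(d,uv); return c+v*((z-c[2])/v[:,2])[:,None]
def proj(d,P):
    return cv2.projectPoints(np.array(P,float).reshape(-1,3),cv2.Rodrigues(d['T'][:3,:3])[0],d['T'][:3,3],d['K'],d['D'])[0].reshape(-1,2)
def tri(d1,a,d2,b):
    c1,v1=ray(d1,[a]);c2,v2=ray(d2,[b]);v1=v1[0];v2=v2[0]
    s=np.linalg.lstsq(np.c_[v1,-v2],c2-c1,rcond=None)[0]
    p,q=c1+s[0]*v1,c2+s[1]*v2; return (p+q)/2,np.linalg.norm(p-q)
E
python3 - <<'E'
from h import *
for n in('scene','top'):
    d=shot(n,n+'0.png'); print(n,-d['T'][:3,:3].T@d['T'][:3,3])
s=readout.observe();print(s['eef_rot'],s['ft_force'],arm.tcp_to_tips,s['width'])
E
```

```text
scene [ 1.18976932 -0.43659496  0.68328839]
top [0.3617227  0.04877184 1.63011821]
[-4.30230166e-01 -3.11148071e+00  2.25408914e-03] [-0.34181636 -0.82609628 -0.28539737] 0.011 0.08801162747863864
```

View pics/scene0.png

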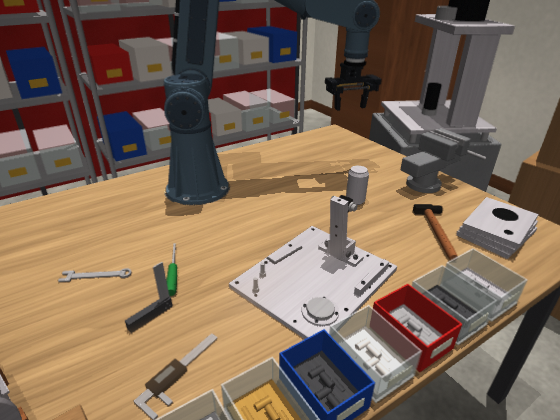

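View pics/top0.png

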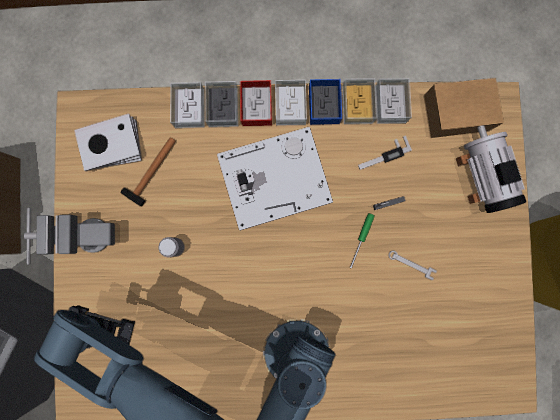

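```bash
python3 - <<'E'
from h import *
a=cv2.imread('pics/scene0.png');b=cv2.imread('pics/top0.png')
A=cv2.resize(a[185:345,110:410],(800,427),interpolation=2)
cv2.imwrite('pics/c1.png',A)
B=cv2.resize(b[120:285,205:425],(800,600),interpolation=2)
cv2.imwrite('pics/c2.png',B)
E
```

```text
(no output)
```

View pics/c1.png

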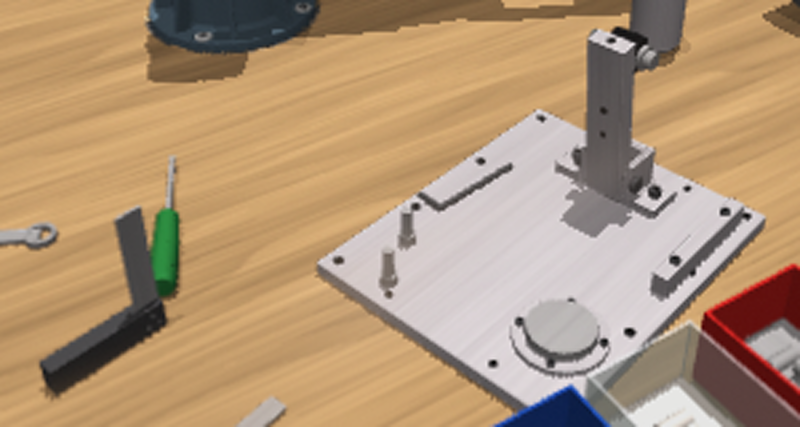

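View pics/c2.png

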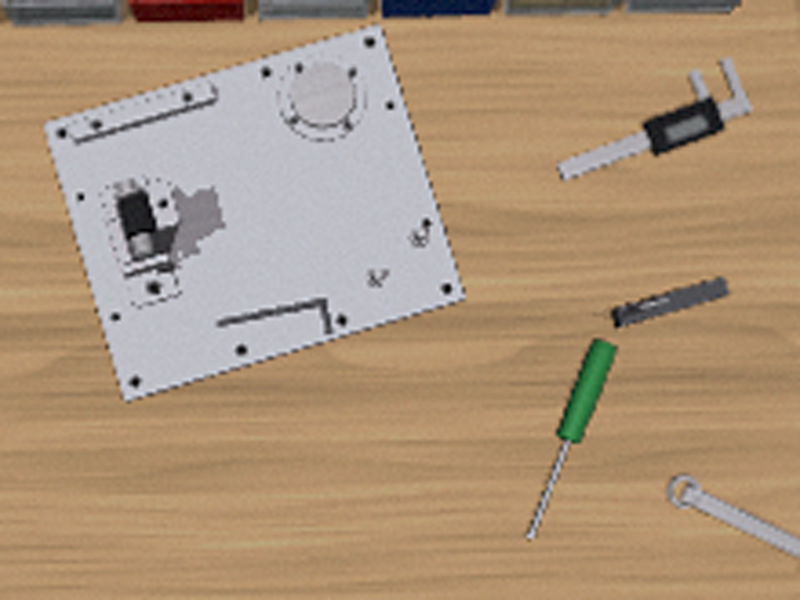

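```bash
python3 - <<'E'
from h import *
t=load('top0');s=load('scene0')
hsv=cv2.cvtColor(t['img'],cv2.COLOR_RGB2HSV)
m=((hsv[...,1]<45)&(hsv[...,2]>120)).astype(np.uint8)
m=cv2.morphologyEx(m,cv2.MORPH_CLOSE,np.ones((15,15)))
c=[k for k in cv2.findContours(m,0,1)[0] if cv2.pointPolygonTest(k,(280,170),False)>0][0]
r=cv2.minAreaRect(c);bp=cv2.boxPoints(r)
P=onz(t,bp,.015);print('plate px',bp.round(1).tolist());print(P.round(4),np.linalg.norm(P-np.roll(P,-1,0),axis=1))
ctr=P.mean(0);e=[P[i]-P[i-1] for i in range(4)];y=max(e,key=lambda v:v[1]);y/=np.linalg.norm(y);x=np.array([y[1],-y[0],0])
print('ctr',ctr,'yaw',np.degrees(np.arctan2(-y[0],y[1])))
f=lambda d,p,o,k,z: onz(d,np.array(p,float)/k+o,z)
T=lambda p,z:f(t,p,[205,120],800/220,z)
S=lambda p,z:f(s,p,[110,185],8/3,z)
# stock mask in top
m=((hsv[...,2]<110)&(hsv[...,1]<70)).astype(np.uint8);m[:190]=0;m[212:]=0;m[:,:366]=0;m[:,412:]=0
pts=cv2.findNonZero(m);r=cv2.minAreaRect(pts);b=cv2.boxPoints(r);print(r);Q=onz(t,b,.028);print('stock',Q.round(4),np.linalg.norm(Q-np.roll(Q,-1,0),axis=1))
# flange of foot corners (z=.025)
pl=lambda W:(np.c_[(W-ctr)@x,(W-ctr)@y]*1000).round(1)
print('flange',pl(T([[108,183],[165,180],[180,297],[137,306]],.025)))
# post top front edge, two views
for a,b in [((590,34),None)]:
  print(S([[590,34],[632,50]],.2))
print('bolts scene',S([[387,290],[406,246]],.015),'key',T([[218,323],[324,300],[331,332]],.02))
print('bolts top',T([[419,240],[376,279]],.025))
print('stock scene bottom',S([[53,391],[166,322]],0.),'top',S([[42,364],[143,300],[163,307],[45,367]],.028))
print('tip',S([[118,216],[138,207]],.13),T([[613,318],[668,298]],.13))
E
```

```text
plate px [[-0.0, 0.0], [559.0, 0.0], [559.0, 268.0], [0.0, 268.0]]
[[ 1.3127  1.0843  0.015 ]
 [ 1.2684 -1.0396  0.015 ]
 [ 0.2582 -0.9439  0.015 ]
 [ 0.3093  1.0386  0.015 ]] [2.12433126 1.01470057 1.98314877 1.00437301]
ctr [0.78716488 0.03488475 0.015     ] yaw -1.476175884427047
((388.80194091796875, 202.5565948486328), (5.082340717315674, 32.279727935791016), 74.05460357666016)
stock [[ 0.5001 -0.2749  0.028 ]
 [ 0.5283 -0.3848  0.028 ]
 [ 0.5112 -0.3889  0.028 ]
 [ 0.4831 -0.2791  0.028 ]] [0.11345439 0.01761522 0.11337369 0.01752777]
flange [[-160.4  159.3]
 [-157.5  105. ]
 [-269.3   90.1]
 [-277.9  130.7]]
[[0.56999228 0.12684178 0.2       ]
 [0.61186884 0.14015564 0.2       ]]
bolts scene [[ 0.58620668 -0.1019816   0.015     ]
 [ 0.5455259  -0.05740992  0.015     ]] key [[ 0.49508364  0.09661444  0.02      ]
 [ 0.51450185 -0.00444533  0.02      ]
 [ 0.48387914 -0.0102544   0.02      ]]
bolts top [[ 0.56907531 -0.09612814  0.025     ]
 [ 0.53280922 -0.05411829  0.025     ]]
stock scene bottom [[ 0.52617088 -0.38582436  0.        ]
 [ 0.50212375 -0.27951515  0.        ]] top [[ 0.52069163 -0.38772736  0.028     ]
 [ 0.49469469 -0.29361405  0.028     ]
 [ 0.51208379 -0.28188043  0.028     ]
 [ 0.5251839  -0.38652581  0.028     ]]
tip [[ 0.50036585 -0.30078663  0.13      ]
 [ 0.49810276 -0.28326448  0.13      ]] [[ 0.48178747 -0.2571356   0.13      ]
 [ 0.49843928 -0.30726505  0.13      ]]
```

```bash
python3 - <<'E'
from h import *
t=load('top0');s=load('scene0')
hsv=cv2.cvtColor(t['img'],cv2.COLOR_RGB2HSV)
m=((hsv[...,1]<45)&(hsv[...,2]>100)).astype(np.uint8);m[:126]=0;m[235:]=0;m[:,:210]=0;m[:,340:]=0
m=cv2.morphologyEx(m,cv2.MORPH_CLOSE,np.ones((5,5)))
c=max(cv2.findContours(m,0,1)[0],key=cv2.contourArea)
r=cv2.minAreaRect(c);bp=cv2.boxPoints(r)
P=onz(t,bp,.015);print('plate px',bp.round(1).tolist());print(P.round(4),np.linalg.norm(P-np.roll(P,-1,0),axis=1))
# scene corners by eye
def S(p,z):return onz(s,np.array(p,float)/(8/3)+[110,185],z)
def T(p,z):return onz(t,np.array(p,float)/(800/220)+[205,120],z)
print('scene corners',S([[318,266],[540,109],[765,218]],.015),'top eye',T([[465,298],[125,400],[45,122],[380,25]],.015))
ctr=P.mean(0);e=[P[i]-P[i-1] for i in range(4)]
y=max(e,key=lambda v:v[1]);y/=np.linalg.norm(y);x=np.array([y[1],-y[0],0])
print('ctr',ctr,'yaw',np.degrees(np.arctan2(-y[0],y[1])))
pl=lambda W:(np.c_[(W-ctr)@x,(W-ctr)@y]*1000).round(1)
print('flange',pl(T([[108,183],[165,180],[180,297],[137,306]],.025)))
print('flange scene FL,FR',pl(S([[557,166],[655,215],[675,196]],.025)))
print('posttop',pl(S([[590,34],[632,50],[610,28],[653,44]],.2)))
print('postface bottom',pl(S([[587,178],[628,205]],.025)))
print('bolts',pl(S([[387,290],[406,246]],.015)),pl(T([[419,240],[376,279]],.025)),'key',pl(T([[218,323],[324,300],[331,332]],.02)),'lifter',pl(T([[322,97]],.031)))
np.savez('plate.npz',ctr=ctr,x=x,y=y)
E
```

```text
plate px [[216.1999969482422, 153.39999389648438], [310.0, 125.5999984741211], [332.70001220703125, 202.10000610351562], [238.89999389648438, 229.89999389648438]]
[[ 0.6941  0.263   0.015 ]
 [ 0.7854 -0.0682  0.015 ]
 [ 0.513  -0.1386  0.015 ]
 [ 0.4248  0.1883  0.015 ]] [0.34356237 0.28137815 0.33857028 0.27946709]
scene corners [[ 0.52528321 -0.13980008  0.015     ]
 [ 0.43177987  0.18778913  0.015     ]
 [ 0.69949121  0.25796958  0.015     ]] top eye [[ 0.51361211 -0.13921604  0.015     ]
 [ 0.42448129  0.18652363  0.015     ]
 [ 0.69349977  0.25888263  0.015     ]
 [ 0.780962   -0.06616137  0.015     ]]
ctr [0.6043239  0.06111908 0.015     ] yaw 15.108178077649194
flange [[ 61.4 125.4]
 [ 48.7  72.6]
 [-62.7  90.2]
 [-59.4 131.6]]
flange scene FL,FR [[-49.2  84.8]
 [ 67.   86.1]
 [ 66.  124.1]]
posttop [[-16.   72.4]
 [ 27.9  74.3]
 [ -8.7  93.7]
 [ 36.   95.8]]
postface bottom [[-14.9  89.2]
 [ 39.4  81.3]]
bolts [[ -60.  -152.7]
 [ -87.7  -99.1]] [[ -75.  -142.6]
 [ -99.1  -92.6]] key [[ -96.2   62.7]
 [-103.8  -39.9]
 [-134.9  -37.5]] lifter [[ 82.1 -93.2]]
```

Emit:
{"fn": "drive_tool", "kwargs": {"motion": [{"xyz": [-587, -775, 30], "turn": [0, 0, 60], "claw": 60}, {"xyz": [-587, -775, 30], "turn": [0, 0, 60], "claw": 60}, {"xyz": [-587, -775, 30], "turn": [0, 0, 60], "claw": 60}, {"xyz": [-587, -775, 30], "turn": [0, 0, 60], "claw": 60}, {"xyz": [-587, -775, 30], "turn": [0, 0, 60], "claw": 60}, {"xyz": [-587, -775, 30], "turn": [0, 0, 60], "claw": 60}, {"xyz": [-587, -775, 30], "turn": [0, 0, 60], "claw": 60}, {"xyz": [-587, -775, 30], "turn": [0, 0, 60], "claw": 60}, {"xyz": [-587, -775, 30], "turn": [0, 0, 60], "claw": 60}, {"xyz": [-587, -775, 30], "turn": [0, 0, 60], "claw": 60}, {"xyz": [-587, -775, 30], "turn": [0, 0, 60], "claw": 60}, {"xyz": [-587, -775, 30], "turn": [0, 0, 60], "claw": 60}, {"xyz": [-587, -775, 30], "turn": [0, 0, 60], "claw": 60}, {"xyz": [-587, -775, 30], "turn": [0, 0, 60], "claw": 60}, {"xyz": [-587, -775, 30], "turn": [0, 0, 60], "claw": 60}, {"xyz": [-587, -775, 30], "turn": [0, 0, 60], "claw": 60}, {"xyz": [-587, -775, 30], "turn": [0, 0, 60], "claw": 60}, {"xyz": [-587, -775, 30], "turn": [0, 0, 60], "claw": 60}, {"xyz": [-587, -775, 30], "turn": [0, 0, 60], "claw": 60}, {"xyz": [-587, -775, 30], "turn": [0, 0, 60], "claw": 60}]}}

```text
time_s: 2.6
ee_pos: [0.5108, -0.3508, 0.2202]
eef_rot: [1.927, 2.481, 0.0]
ft_force: [-0.3, 0.3, 0.9]
width: 0.0673
grasp_force: 0.0
```

```bash
python3 - <<'E'
from h import *
d=shot('wrist','w1.png')
s=readout.observe();M=R.from_rotvec(s['eef_rot']).as_matrix()
print(s['time_s'],s['ee_pos'],M.round(4).tolist(),s['width'],np.round(s['q'],2),s['ft_force'])
print(d['T'])
E
```

```text
2.65 [ 0.51078948 -0.35096889  0.2201561 ] [[-0.2471, 0.969, 0.0004], [0.969, 0.2471, -0.0003], [-0.0004, 0.0003, -1.0]] 0.06742954676415287 [-0.79  0.3   1.52  0.    1.32 -1.04] [-0.49292341  0.10168478 -0.35116223]
[[ 9.68655723e-01  2.48406287e-01 -6.37280163e-04 -4.06716596e-01]
 [ 2.39905921e-01 -9.34837130e-01  2.61772209e-01 -4.79055060e-01]
 [ 6.44301094e-02 -2.53720036e-01 -9.65129476e-01  2.38750252e-01]
 [ 0.00000000e+00  0.00000000e+00  0.00000000e+00  1.00000000e+00]]
```

View pics/w1.png

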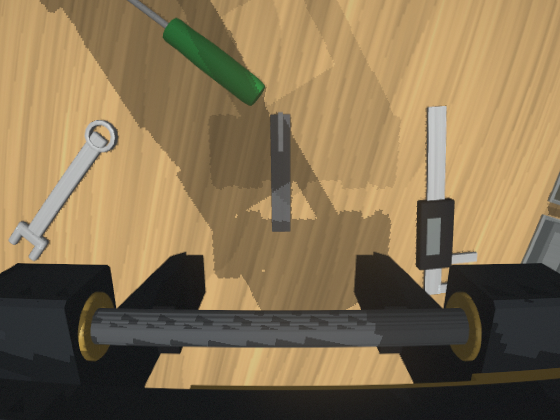

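```bash
python3 - <<'E'
from h import *
d=load('w1')
print(onz(d,[[273,221],[290,221],[271,113],[291,113]],.028).round(4),onz(d,[[272,231],[290,231]],0).round(4))
y=np.array([-.247,.969])
g=d['img'].max(2)
for r in (130,170,200,215,220,225,230,235): print(r,g[r,262:300:2])
print(proj(d,[[.5112,-.353,.028]]))
E
```

```text
[[ 0.5111 -0.3803  0.028 ]
 [ 0.5269 -0.3762  0.028 ]
 [ 0.4849 -0.2836  0.028 ]
 [ 0.5022 -0.2791  0.028 ]] [[ 0.5143 -0.3991  0.    ]
 [ 0.5325 -0.3945  0.    ]]
130 [111 110 107 107  79  69  69  69 105 114 110  70  71  72 115 189 183 176
 172]
170 [108 113 113 115 115  67  68  68  68  68  67  69  69  70  94 116 119 124
 121]
200 [204 203 194 196 183 103 104 104 104 104 100  93  94  95 103 193 208 208
 199]
215 [196 195 190 199 209 102 103 103 103 102 102 104 103 105 105 209 202 196
 197]
220 [133 132 133 145 140  95  80  99 100 103  80 100 101 105 110 141 136 136
 138]
225 [131 130 142 146 141  74  78  78  76  77  78  78  78  78 109 136 135 136
 145]
230 [130 134 146 140 141  82  76  77  77  78  76  78  81  81 110 137 136 141
 149]
235 [131 145 143 141 144 140 137 141 138 149 149 148 144 141 137 136 138 146
 149]
[[280.18102643 194.03096642]]
```

Emit:
{"fn": "drive_tool", "kwargs": {"motion": [{"xyz": [-5, 1, 60], "turn": [0, 0, 0], "claw": 60}, {"xyz": [-5, 1, 115], "turn": [0, 0, 0], "claw": 60}, {"xyz": [-5, 1, 160], "turn": [0, 0, 0], "claw": 60}, {"xyz": [-5, 1, 190], "turn": [0, 0, 0], "claw": 60}, {"xyz": [-5, 1, 204], "turn": [0, 0, 0], "claw": 60}, {"xyz": [-5, 1, 204], "turn": [0, 0, 0], "claw": 60}, {"xyz": [-5, 1, 204], "turn": [0, 0, 0], "claw": 255}, {"xyz": [-5, 1, 204], "turn": [0, 0, 0], "claw": 255}, {"xyz": [-5, 1, 204], "turn": [0, 0, 0], "claw": 255}, {"xyz": [-5, 1, 204], "turn": [0, 0, 0], "claw": 255}, {"xyz": [-5, 1, 204], "turn": [0, 0, 0], "claw": 255}, {"xyz": [-5, 1, 204], "turn": [0, 0, 0], "claw": 255}], "grip_force": 45}}

```text
time_s: 4.15
ee_pos: [0.513, -0.3564, 0.0158]
eef_rot: [1.928, 2.48, 0.0]
ft_force: [1.0, 0.4, 0.8]
width: 0.0179
grasp_force: 45.0
```

```bash
python3 - <<'E'
from h import *
s=readout.observe();M=R.from_rotvec(s['eef_rot']).as_matrix()
print(s['ee_pos'],M.round(4).tolist(),s['width'],s['grasp_force'],s['ft_force'],s['moment'])
E
```

```text
[ 0.5129783  -0.35637055  0.01582376] [[-0.2463, 0.9692, 0.0001], [0.9692, 0.2463, -0.0001], [-0.0001, 0.0001, -1.0]] 0.017893654628941918 44.994171783328056 [1.01524357 0.44537546 0.82237131] [-0.01160437  0.0804166   0.05127261]
```

Emit:
{"fn": "drive_tool", "kwargs": {"motion": [{"xyz": [0, 0, -30], "turn": [0, 0, 0], "claw": 255}, {"xyz": [0, 0, -80], "turn": [0, 0, 0], "claw": 255}, {"xyz": [0, 0, -85], "turn": [0, 0, -0.8], "claw": 255}, {"xyz": [40, 20, -85], "turn": [0, 0, -0.8], "claw": 255}, {"xyz": [85, 45, -85], "turn": [0, 0, -0.8], "claw": 255}, {"xyz": [130, 70, -85], "turn": [0, 0, -0.8], "claw": 255}, {"xyz": [175, 97, -85], "turn": [0, 0, -0.8], "claw": 255}, {"xyz": [220, 124, -85], "turn": [0, 0, -0.8], "claw": 255}, {"xyz": [260, 150, -85], "turn": [0, 0, -0.8], "claw": 255}, {"xyz": [300, 172, -85], "turn": [0, 0, -0.8], "claw": 255}, {"xyz": [325, 187, -85], "turn": [0, 0, -0.8], "claw": 255}, {"xyz": [338, 194, -85], "turn": [0, 0, -0.8], "claw": 255}, {"xyz": [338, 194, -85], "turn": [0, 0, -0.8], "claw": 255}, {"xyz": [338, 194, -50], "turn": [0, 0, -0.8], "claw": 255}, {"xyz": [338, 194, -28], "turn": [0, 0, -0.8], "claw": 255}, {"xyz": [338, 194, -28], "turn": [0, 0, -0.8], "claw": 255}]}}

```text
time_s: 6.15
ee_pos: [0.6154, 0.0178, 0.0412]
eef_rot: [-1.91, -2.488, 0.005]
ft_force: [0.0, 0.9, -3.7]
width: 0.0176
grasp_force: 45.0
```

```bash
python3 - <<'E'
from h import *
d=shot('wrist','w2.png');e=shot('scene','s2.png');f=shot('top','t2.png')
s=readout.observe();M=R.from_rotvec(s['eef_rot']).as_matrix()
print(s['time_s'],s['ee_pos'],M.round(4).tolist(),s['width'],s['grasp_force'],s['ft_force'],s['moment'])
a=cv2.resize(d['img'][:280,100:500],(800,560),interpolation=2);cv2.imwrite('pics/w2c.png',a[...,::-1])
a=cv2.resize(e['img'][170:320,230:430],(800,600),interpolation=2);cv2.imwrite('pics/s2c.png',a[...,::-1])
E
```

```text
6.3 [0.61846909 0.01798857 0.04475689] [[-0.2588, 0.9659, 0.0016], [0.9659, 0.2588, -0.0004], [-0.0008, 0.0014, -1.0]] 0.017781729538169467 44.99327028170228 [ 0.01244375 -0.45436135 -3.44864918] [-0.21914136 -0.0212462  -0.06228137]
```

View pics/w2c.png

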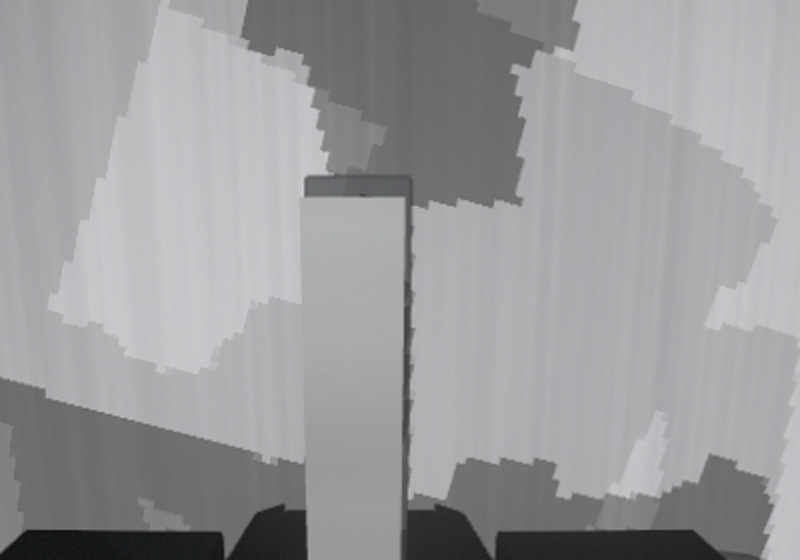

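View pics/s2c.png

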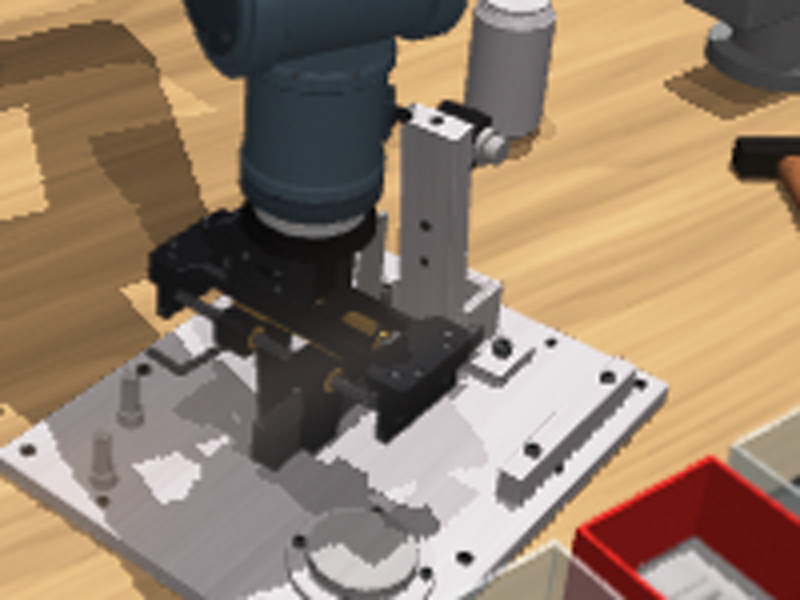

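```bash
python3 - <<'E'
from h import *
e=load('s2');w=load('w2');t=load('t2')
p=np.load('plate.npz');ctr,x,y=p['ctr'],p['x'],p['y']
c=-w['T'][:3,:3].T@w['T'][:3,3]
pl=lambda W:(np.c_[(W-ctr)@x,(W-ctr)@y,W[:,2]-.015]*1000).round(1)
print(pl(c[None]),(proj(e,[c])-[230,170])*4)
tcp=np.array([.61847,.01799,.04476]);X=np.array([-.2588,.9659,0]);print('tcp',pl(tcp[None]))
# stock corners at heel, bottom: seen in wrist crop (305,175),(412,175)
for z in (.028,.043,.056):print(z,pl(onz(w,np.array([[305,177],[412,177]])/2+[100,0],z)))
print('blade tip edge',pl(onz(w,np.array([[303,197],[405,197]])/2+[100,0],.158)))
S=lambda q,z:pl(onz(e,np.array(q,float)/4+[230,170],z))
print('post top front L,R',S([[405,115],[466,138]],.2),'plate corners',S([[0,450],[667,385]],.015),'flange FR/BR/FL..',S([[503,383],[550,352]],.025))
print('plate corner near guide expected 140,170')
# blade edges visible at (385,215)?; project expected blade tip
for off in (75,77,79): print(off,(proj(e,[tcp+X*off/1000+[0,0,.13-.0158],tcp+X*(off-24)/1000+[0,0,.13-.0158]])-[230,170])*4)
E
```

```text
[[ -0.5  21.8 161.8]] [[373.72380152 186.17112066]]
tcp [[  2.4 -45.3  29.8]]
0.028 [[-12.1  33.8  13. ]
 [  9.3  33.8  13. ]]
0.043 [[-10.9  32.6  28. ]
 [  8.3  32.6  28. ]]
0.056 [[-9.9 31.6 41. ]
 [ 7.5 31.5 41. ]]
blade tip edge [[ -2.   22.8 143. ]
 [  0.6  22.8 143. ]]
post top front L,R [[-13.2  68.5 185. ]
 [ 28.9  70.7 185. ]] plate corners [[-133.3 -166.7    0. ]
 [ 142.   166.9    0. ]] flange FR/BR/FL.. [[ 67.5  85.9  10. ]
 [ 73.4 133.6  10. ]]
plate corner near guide expected 140,170
75 [[383.68255091 207.71381291]
 [359.54599652 224.53249428]]
77 [[385.65915041 206.33639339]
 [361.58727219 223.11019101]]
79 [[387.63049654 204.96261999]
 [363.62304047 221.6917094 ]]
```

```bash
python3 - <<'E'
from h import *
e=load('s2')
p=np.load('plate.npz');ctr,x,y=p['ctr'],p['x'],p['y']
c,v=ray(e,np.array([[400,108],[402,120],[412,115],[385,95],[385,140],[385,215]],float)/4+[230,170])
for X in (-40,-20,0,20):
  W=c+v*((X/1000-(c-ctr)@x)/(v@x))[:,None]; print(X,(np.c_[(W-ctr)@y,W[:,2]-.015]*1000).round(0).tolist())
f=load('t2');a=cv2.resize(f['img'][120:250,200:360],(800,650),interpolation=2)[:600];cv2.imwrite('pics/t2c.png',a[...,::-1])
E
```

```text
-40 [[104.0, 164.0], [107.0, 154.0], [119.0, 153.0], [85.0, 181.0], [90.0, 147.0], [97.0, 85.0]]
-20 [[73.0, 185.0], [76.0, 175.0], [87.0, 174.0], [55.0, 202.0], [59.0, 169.0], [66.0, 110.0]]
0 [[42.0, 207.0], [45.0, 197.0], [55.0, 196.0], [25.0, 222.0], [29.0, 191.0], [36.0, 135.0]]
20 [[11.0, 228.0], [14.0, 219.0], [24.0, 218.0], [-5.0, 243.0], [-2.0, 213.0], [5.0, 159.0]]
```

View pics/t2c.png

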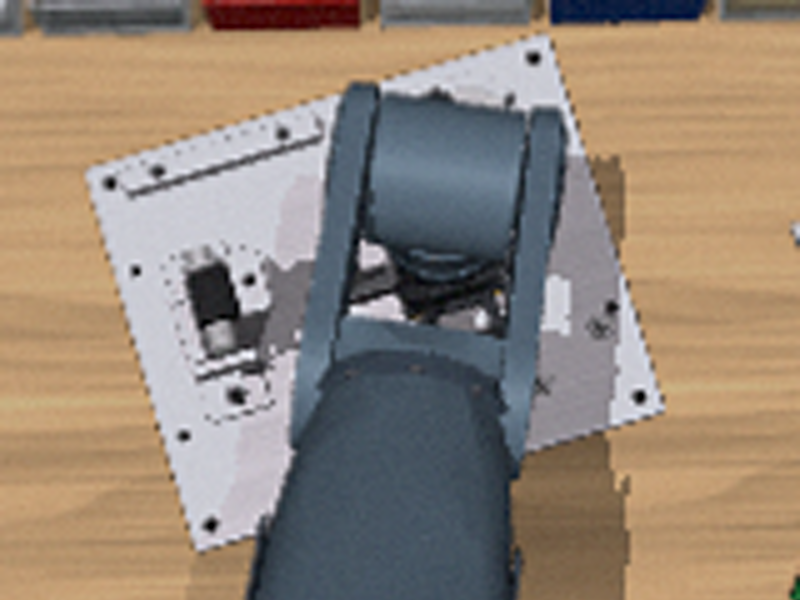

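Emit:
{"fn": "drive_tool", "kwargs": {"motion": [{"xyz": [0, 1, 7], "turn": [0, 0, 0], "claw": 255}, {"xyz": [0, 1, 12], "turn": [0, 0, 0], "claw": 255}, {"xyz": [0, 1, 13], "turn": [0, 0, 0], "claw": 255}, {"xyz": [0, 1, 13], "turn": [0, 0, 0], "claw": 255}, {"xyz": [0, 1, 13], "turn": [0, 0, 0], "claw": 180}, {"xyz": [0, 1, 13], "turn": [0, 0, 0], "claw": 180}, {"xyz": [0, 1, 13], "turn": [0, 0, 0], "claw": 180}, {"xyz": [-6, 1, 13], "turn": [0, 0, 0], "claw": 180}, {"xyz": [-12, 1, 13], "turn": [0, 0, 0], "claw": 180}, {"xyz": [-12, 1, 13], "turn": [0, 0, 0], "claw": 180}, {"xyz": [-12, 1, 13], "turn": [0, 0, 0], "claw": 255}, {"xyz": [-12, 1, 13], "turn": [0, 0, 0], "claw": 255}, {"xyz": [-12, 1, 13], "turn": [0, 0, 0], "claw": 255}, {"xyz": [-12, 1, 13], "turn": [0, 0, 0], "claw": 255}], "grip_force": 50}}

```text
time_s: 8.05
ee_pos: [0.6217, 0.0076, 0.0307]
eef_rot: [1.911, 2.493, -0.0]
ft_force: [-0.5, -2.1, -1.0]
width: 0.0176
grasp_force: 50.0
```

```bash
cat >> h.py <<'E'
def st():
    p=np.load('plate.npz');s=readout.observe();M=R.from_rotvec(s['eef_rot']).as_matrix();W=np.array(s['ee_pos'])-p['ctr']
    print('t',s['time_s'],'plate xyz',(np.array([W@p['x'],W@p['y'],W[2]])*1000).round(2),'z',s['ee_pos'][2],'w',s['width'],s['grasp_force'])
    F=np.array(s['ft_force']);print('F plate',F@p['x'],F@p['y'],F[2],'m',np.array(s['moment'])@p['x'],M[:,0].round(4),M[:,2].round(4),np.degrees(np.arctan2(-M[0,0],M[1,0])))
E
python3 -c "from h import *;st()"
```

```text
t 8.05 plate xyz [  2.86 -56.25  15.65] z 0.030651023197776957 w 0.017582104336455563 49.9972515553236
F plate -1.0824724170048279 -1.9211505182397008 -0.9511741253053245 m -0.32301090798963206 [-2.598e-01  9.657e-01 -2.000e-04] [-0.e+00 -3.e-04 -1.e+00] 15.059737035240484
```

Emit:
{"fn": "drive_tool", "kwargs": {"motion": [{"xyz": [0, 0, 1], "turn": [0, 0, 0], "claw": 255}, {"xyz": [4, 0, 1], "turn": [0, 0, 0], "claw": 255}, {"xyz": [9, 0, 1], "turn": [0, 0, 0], "claw": 255}, {"xyz": [14, 0, 1], "turn": [0, 0, 0], "claw": 255}, {"xyz": [19, 0, 1], "turn": [0, 0, 0], "claw": 255}, {"xyz": [24, 0, 1], "turn": [0, 0, 0], "claw": 255}, {"xyz": [29, 0, 1], "turn": [0, 0, 0], "claw": 255}, {"xyz": [34, 0, 1], "turn": [0, 0, 0], "claw": 255}, {"xyz": [37, 0, 1], "turn": [0, 0, 0], "claw": 255}, {"xyz": [38, 0, 1], "turn": [0, 0, 0], "claw": 255}, {"xyz": [38, 0, 1], "turn": [0, 0, 0], "claw": 255}]}}

```text
time_s: 9.43
ee_pos: [0.6131, 0.0439, 0.0307]
eef_rot: [1.91, 2.491, 0.001]
ft_force: [2.4, -4.8, 4.7]
width: 0.0177
grasp_force: 50.0
```

```bash
python3 -c "from h import *;st()"
```

```text
t 9.425 plate xyz [  3.95 -18.86  15.66] z 0.03066445849672584 w 0.017670777403301075 49.99881528317928
F plate 1.082830462218717 -5.240810034860943 4.739269297533786 m -0.7439079812122132 [-0.2598  0.9656 -0.0015] [ 2.5e-03 -8.0e-04 -1.0e+00] 15.060887906227707
```

Emit:
{"fn": "drive_tool", "kwargs": {"motion": [{"xyz": [3, 0, 0], "turn": [0, 0, 0], "claw": 255}, {"xyz": [6, 0, 0], "turn": [0, 0, 0], "claw": 255}, {"xyz": [8, 0, 0], "turn": [0, 0, 0], "claw": 255}, {"xyz": [8, 0, 0], "turn": [0, 0, 0], "claw": 255}]}}

```text
time_s: 9.93
ee_pos: [0.611, 0.0514, 0.0306]
eef_rot: [1.91, 2.491, 0.001]
ft_force: [1.5, -5.7, 4.9]
width: 0.0176
grasp_force: 50.0
```

```bash
python3 -c "from h import *;st()"
```

```text
t 9.925 plate xyz [  3.91 -11.12  15.64] z 0.030638208871726042 w 0.017550978491247142 49.99803280457854
F plate -0.06542089741130162 -5.864568036920344 4.883455006032348 m -0.9360207831239383 [-0.2597  0.9657 -0.0018] [ 0.0025 -0.0012 -1.    ] 15.052636198372829
```

Emit:
{"fn": "drive_tool", "kwargs": {"motion": [{"xyz": [2, 0, 0], "turn": [0, 0, 0], "claw": 255}, {"xyz": [4, 0, 0], "turn": [0, 0, 0], "claw": 255}, {"xyz": [4, 0, 0], "turn": [0, 0, 0], "claw": 255}]}}

```text
time_s: 10.3
ee_pos: [0.61, 0.0552, 0.0306]
eef_rot: [1.91, 2.491, 0.001]
ft_force: [1.2, -6.5, 4.7]
width: 0.0175
grasp_force: 50.0
```

```bash
python3 -c "from h import *;st()"
```

```text
t 10.3 plate xyz [ 3.92 -7.17 15.63] z 0.030631189912992983 w 0.017539288836358274 49.99794512987137
F plate -0.5445575829829313 -6.614248002228342 4.683111396810672 m -0.9199776973386332 [-0.2597  0.9657 -0.0018] [ 0.0025 -0.0012 -1.    ] 15.053245576655597
```

Emit:
{"fn": "drive_tool", "kwargs": {"motion": [{"xyz": [1, 0, 0], "turn": [0, 0, 0], "claw": 255}, {"xyz": [2, 0, 0], "turn": [0, 0, 0], "claw": 255}, {"xyz": [2, 0, 0], "turn": [0, 0, 0], "claw": 255}]}}

```text
time_s: 10.68
ee_pos: [0.6095, 0.0571, 0.0306]
eef_rot: [1.91, 2.491, 0.001]
ft_force: [1.2, -6.1, 5.1]
width: 0.0176
grasp_force: 50.0
```

Emit:
{"fn": "drive_tool", "kwargs": {"motion": [{"xyz": [1, 0, 0], "turn": [0, 0, 0], "claw": 255}, {"xyz": [2, 0, 0], "turn": [0, 0, 0], "claw": 255}, {"xyz": [2, 0, 0], "turn": [0, 0, 0], "claw": 255}]}}

```text
time_s: 11.05
ee_pos: [0.6089, 0.059, 0.0306]
eef_rot: [1.91, 2.491, 0.001]
ft_force: [3.1, -6.0, 4.4]
width: 0.0177
grasp_force: 50.0
```

```bash
python3 -c "from h import *;st()"
```

```text
t 11.05 plate xyz [ 3.9  -3.26 15.64] z 0.030640683474991333 w 0.017676734568370586 49.997971672564745
F plate 1.4725741890051331 -6.561724576286386 4.446387750365014 m -1.0087372919009336 [-0.2596  0.9657 -0.0018] [ 0.0025 -0.0012 -1.    ] 15.0479741376169
```

Emit:
{"fn": "drive_tool", "kwargs": {"motion": [{"xyz": [1, 0, 0], "turn": [0, 0, 0], "claw": 255}, {"xyz": [2, 0, 0], "turn": [0, 0, 0], "claw": 255}, {"xyz": [2, 0, 0], "turn": [0, 0, 0], "claw": 255}]}}

```text
time_s: 11.42
ee_pos: [0.6088, 0.0597, 0.0306]
eef_rot: [1.909, 2.49, -0.001]
ft_force: [3.2, -10.5, 4.2]
width: 0.0175
grasp_force: 50.0
```

Emit:
{"fn": "drive_tool", "kwargs": {"motion": [{"xyz": [1, 0, 0], "turn": [0, 0, 0], "claw": 255}, {"xyz": [2, 0, 0], "turn": [0, 0, 0], "claw": 255}, {"xyz": [2, 0, 0], "turn": [0, 0, 0], "claw": 255}]}}

```text
time_s: 11.8
ee_pos: [0.6088, 0.0598, 0.0307]
eef_rot: [1.908, 2.488, -0.003]
ft_force: [4.3, -17.4, 2.7]
width: 0.0177
grasp_force: 50.0
```

```bash
python3 - <<'E'
from h import *
st();e=shot('scene','s3.png')
a=cv2.resize(e['img'][180:280,290:390],(800,800),interpolation=2)[:600];cv2.imwrite('pics/s3c.png',a[...,::-1])
E
```

```text
t 11.8 plate xyz [ 3.94 -2.4  15.66] z 0.030656916212486722 w 0.017675308209290377 49.99928494915366
F plate -0.3386394084716663 -17.90102460798059 2.7225922013725428 m -2.7022159183007397 [-0.2594  0.9657 -0.0061] [ 0.0039 -0.0053 -1.    ] 15.035560025900208
```

View pics/s3c.png

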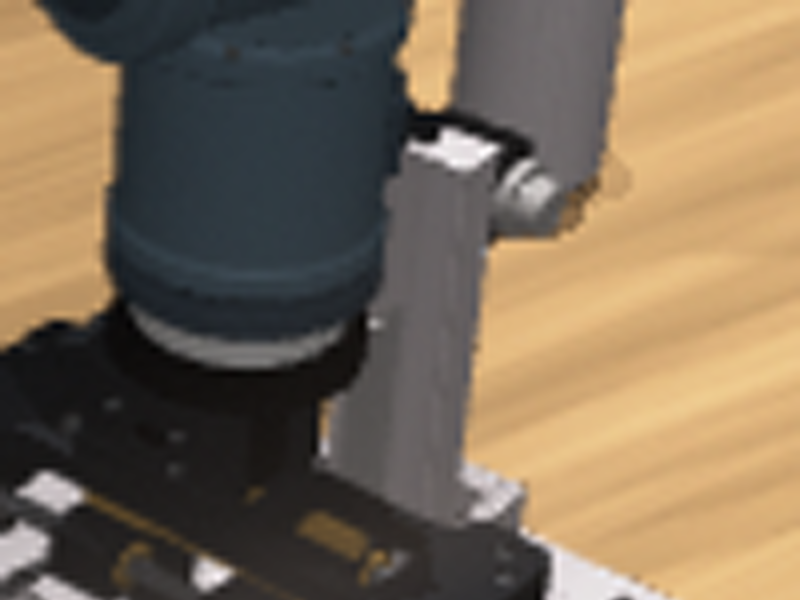

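```bash
python3 - <<'E'
from h import *
e=load('s3');p=np.load('plate.npz');ctr,x,y=p['ctr'],p['x'],p['y']
def post(l,xc=3,yc=85.6):
    out=[]
    for px,py,z in [(-20,0,185),(20,0,185),(20,20,185),(-20,20,185),(-20,0,70),(20,0,70),(20,20,70)]:
        a=py-10;b=z-25
        Y=yc+10+a*np.cos(l)-b*np.sin(l);Z=25+b*np.cos(l)+a*np.sin(l)
        out.append(ctr+x*(xc+px)/1e3+y*Y/1e3+[0,0,Z/1e3])
    return ((proj(e,out)-[290,180])*8).round(0)
for l in (-.03,0,.03,.09):print(l,post(l).tolist())
g=cv2.cvtColor(e['img'],cv2.COLOR_RGB2GRAY)
for r in (197,199,201,205,210,215,220,225,230,235,240):print(r,g[r,330:356])
E
```

```text
-0.03 [[361.0, 118.0], [472.0, 163.0], [508.0, 140.0], [398.0, 96.0], [326.0, 428.0], [429.0, 477.0], [464.0, 452.0]]
0 [[352.0, 125.0], [463.0, 170.0], [500.0, 145.0], [390.0, 101.0], [323.0, 431.0], [427.0, 480.0], [462.0, 453.0]]
0.03 [[343.0, 132.0], [454.0, 177.0], [491.0, 150.0], [381.0, 106.0], [321.0, 433.0], [424.0, 483.0], [459.0, 454.0]]
0.09 [[325.0, 147.0], [436.0, 193.0], [473.0, 162.0], [363.0, 117.0], [316.0, 439.0], [419.0, 488.0], [455.0, 456.0]]
197 [ 54  54  54  53  52  50  48  46  39  37  27 101  55  36  77 222 228 225
 224 187  98  53  32  29  27  43]
199 [ 55  53  53  52  52  49  47  45  38  37  90  91 112 178 202 227 228 226
 224 226 230 137  53  28  24  32]
201 [ 55  55  53  53  53  50  49  43  39  40  89  94  94  96  98  99  96 129
 133 100  97  96  30 100 195 174]
205 [ 56  55  54  53  52  48  47  46  87  94  97  95  94  98  99  99  97 104
  95  96  97  95 110 112 121 146]
210 [ 55  54  54  53  54  58  59  47  89  96  96  96  97  99 100  99  96  94
  96  96  98  95 179 186 185 186]
215 [ 56  53  47  45  36  39  37  59  92  97  98  96 100 100 101  97 102  96
  97  96 152 172 173 175 177 178]
220 [ 38  41  62  34  20  19 156 129  88  84  91  98 100 100  99  96  93  97
  95 116 179 188 191 190 191 191]
225 [ 19  20  19  20  20  59  79  82  83  87  97 102 100 101  98 101  96  96
  96 166 192 193 189 184 179 178]
230 [ 86 114 100  85  81  82  82  83  85  96 100 101 100  98 104  97  96  96
 131 164 164 163 164 164 169 171]
235 [163 111  91  84  83  83  84  85  92  99 102 100  99  96 101  98  95  97
 165 172 176 183 188 193 193 194]
240 [ 34  34  36  43  65  82  86  87 100 103 102 100 100 106 100  98  98 108
 159 199 197 203 169 193 198 154]
```

Emit:
{"fn": "drive_tool", "kwargs": {"motion": [{"xyz": [-1, 0, 0.5], "turn": [0, 0, 0], "claw": 255}, {"xyz": [-1, 0, 0.5], "turn": [0, 0, 0], "claw": 255}, {"xyz": [-1, 0, 0.5], "turn": [0, 0, 0], "claw": 255}, {"xyz": [-1, 0, 0.5], "turn": [0, 0, 0], "claw": 255}]}}

```text
time_s: 12.35
ee_pos: [0.6088, 0.0598, 0.0306]
eef_rot: [1.909, 2.489, -0.002]
ft_force: [0.9, -14.4, 6.7]
width: 0.0173
grasp_force: 50.0
```

```bash
python3 -c "from h import *;st()"
```

```text
t 12.35 plate xyz [ 3.94 -2.44 15.61] z 0.030610448282558166 w 0.017328559053392336 49.99884283170104
F plate -2.866734633399836 -14.146377622640184 6.654984168990169 m -2.169148259777914 [-0.2595  0.9657 -0.0047] [ 0.0034 -0.004  -1.    ] 15.03808621521481
```

```bash
python3 -c "
from h import *
print(ticket.finish_job());st()"
```

```text
the job is handed in; nothing more can be done
None
the job is handed in; nothing more can be done
```

I handed the job in at about 12.4 s with the square still gripped (50 N), flat on the plate and pressed against the post at about 14 N; no verdict came back. The last camera check put the post's lean at about 0.01 rad (limit 0.0175).

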